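Hook the lid onto the tea box and rock its catch shut

TASK

Put the wooden lid on the steel tea box: hook the lid's thin tongue edge under the lip along the box's far rim, the side away from the robot, then lower the other end, without letting it fall, until the lid lies flat and fully home inside the rim. Then press the nose of the rocking catch down flat over the lid, so that its tail tips up level, and let go. Leave the other things on the sideboard where they are.

Things in the scene. Friction and masses are not known exactly. Their poses are not given: they have to be found in the camera images.
- teabox: Open-topped steel tea box, fixed, outside 175 long (x), 130 wide (y); sizes in mm. Origin: centre of its underside; +z up; +x from the lip end (away from the robot) to the catch end (toward it), within 0.3 rad of straight at the robot. Opening inside the walls: 167 (x -83.5 to 83.5) by 122 (y -61 to 61). Catch-end and side walls end at z 65, level with the seated lid's board; the lip-end wall at z 70.
- box_seat (a point): Centre of the lid's seat, at box x 0, y 0, z 55: the height of the top of the narrow ledge all round (8 to 12 wide) on which the lid's underside rests. Axes as the box. Seated, the lid has about 3.5 of play either way in x and 5 in y.
- box_lip (a point): Middle of the lip's free edge, on its underside: box x -67.5, y 0, z 67. The lip is a plate 3 thick along the whole lip-end rim, reaching 16 inward from that wall, so the slot between ledge and lip is 12 high and 16 deep. It leaves 151 clear: the lid cannot drop in flat. Tilted 23 to 30 degrees, tongue end low, the tongue passes inside this edge, then slides toward -x under it.
- catch (a joint): Rocking catch outside the catch-end wall: a flat metal arm 102 long, 36 wide, 6 thick, a seesaw on a pin. Value 0: arm level, shut (stop), its upper face at box z 74, the nose 3 above the seated lid's board and reaching 18 inside that wall; it grows as the nose rises, to 1.2 rad (stop). Starts open at 1.0 to 1.15 rad, out of the lid's way; stays where it is left; 1 to 3 N at the nose moves it.
- catch_pin (a point): The catch's pivot, at box x 125.5, y 0, z 71, in the arm's mid-thickness; the pin runs along the box's y. From it the nose reaches 60 toward the box (-x when shut) and the tail 42 the other way. Axes as the box. Cheeks beside it stand to z 76, 22 to 27 either side.
- catch_nose (a point): Middle of the end of the catch's nose, on its upper face, 60 from the pin. Axes are the arm's own: x along it from nose to tail, z out of the upper face, which looks up and away from the box while the catch is open, and straight up when shut.
- lid_mid (a point): Loose wooden lid, 0.16 to 0.26 kg, 160 long (x), 112 wide (y), 46 high with its grip, starting flat on the sideboard, right way up. Point: its centre, half-way up (23 above its flat underside). +x from the tongue end (away from the robot at the start, give or take 0.5 rad) to the blunt end, +z up. The board is 10 thick but for the tongue. Seated, this point is at box x 0, y 0, z 78.
- lid_grip (a point): Centre of the lid's grip, 32 above the underside: an upright wooden rib on the middle of the board, 80 long (lid x), 14 wide (lid y), from 10 to 46 above the underside. Take it from above, fingers closing along the lid's y.
- lid_tongue (a point): Middle of the lid's tongue edge (80 from the centre toward -x, 2.5 above the underside). The tongue is the last 24 of the board at that end, full width, only 5 thick, flush with the underside. Seated, this point is under the lip at box x -83.5 to -76.5, z 57.5.
- elephant: Bystander, to be left alone: carved dark wood elephant, about 105 long, 45 wide, 85 high, origin under its middle.
- magnifier: Bystander, to be left alone: hand magnifier lying flat, 175 long, 85 wide, origin near where handle and ring meet.
- tiffin: Bystander, to be left alone: three-tier steel tiffin carrier, 140 wide, 227 high, origin under its middle.
- teapot: Bystander, to be left alone: white ceramic teapot, about 130 across and 125 high, 215 over spout and handle, origin under its middle.
- sugar: Bystander, to be left alone: empty glass sugar dispenser with steel flip spout, 76 across, 165 high, origin under its middle.
- mug: Bystander, to be left alone: ceramic mug, 80 across, 92 high, handle to its +y, origin under its middle.

How it is judged (in metres and radians):
On the way:
1. the lid lies home in the box, tongue under the lip, while the catch still stands open (x of lid_tongue in the frame of teabox below -0.0735 m and z of lid_tongue in the frame of teabox below 0.0615 m and z of lid_mid in the frame of teabox between 0.073 and 0.082 m and y of lid_mid in the frame of teabox between -0.008 and 0.008 m and x of lid_mid in the frame of teabox between -0.007 and 0.007 m and angle between lid_mid's own z axis and vertical below 0.04 rad and value of joint catch above 0.4 rad), for 0.2 s.
At the end, for the whole second after the job is handed in: The lid lies flat (within 0.04 rad) on the box's ledge, its tongue under the lip, its centre within 7 mm (along) and 8 mm (across) of the box's centre and at its seated height (78 mm, +4/-5 mm); the catch is shut (below 0.12 rad) and still (x of lid_tongue in the frame of teabox below -0.0735 m and z of lid_tongue in the frame of teabox below 0.0615 m and z of lid_mid in the frame of teabox between 0.073 and 0.082 m and y of lid_mid in the frame of teabox between -0.008 and 0.008 m and x of lid_mid in the frame of teabox between -0.007 and 0.007 m and angle between lid_mid's own z axis and vertical below 0.04 rad and value of joint catch below 0.12 rad and velocity of joint catch between -0.05 and 0.05 rad/s); the robot touches nothing.
It fails at once if a bystander is moved more than 20 mm (distance of any of elephant, magnifier, tiffin, teapot, sugar, mug from where it was at the start of the episode above 0.02 m).
It fails at once if the lid is let fall onto the box (turning faster than 4 rad/s beside it) (angular speed of lid above 4 rad/s and horizontal distance between lid_mid and teabox below 0.05 m).
It also fails if it takes over 54 s, if anything falls off the work surface, if the arm or the gripper's body presses on something with over 40 N, if the wrist force passes 120 N, or if a joint passes its speed limit or range.

ROBOT

A 7-joint arm with a two-finger parallel gripper is mounted at the origin on the work surface. World frame = base frame: x ahead of the robot, y to its left, z up, the work surface at z = 0. Lengths are in mm, angles in rad, forces in N, time in s.
With the tool pointing down it reaches from about 400 to 875 mm from the base axis. Payload 4.4 kg.
Tool frame: the origin (TCP) lies at the very end of the fingers, on their centre line; the grasp point (between the pads) lies 19 mm behind it; z points along the fingers, y is the direction in which the jaws open and shut (so a half turn about z gives the same grasp; the last joint's range is limited). The gripper opens to 85 mm and grips with 20 to 120 N. Pads are 22 mm wide; open, the fingers measure 114 mm over their backs; the gripper's body (76 mm by 85 mm) begins 54 mm behind the grasp point. The pads swing forward as they close: fully open they stand 13 mm farther back than shut.
Start: joints at [-1.346, 0.628, 0.038, 1.517, -0.027, 0.996, -0.02], TCP at [186.343, 622.731, 231.313] pointing down, gripper open.
Joint ranges: [-3.06, 3.06], [-0.37, 2.12], [-1.25, 1.32], [0.18, 2.47], [-1.1, 4.24], [0.23, 1.98], [-2.94, 2.94]. Speed limits (rad/s): [2.57, 2.57, 3.14, 3.14, 3.14, 3.14, 3.14].

INTERFACE

Orientations are given as [roll, pitch, yaw] about the fixed x, y, z axes, in that order (R = Rz(yaw) Ry(pitch) Rx(roll)).
In Python, from cell import ctrl gives the robot as it stands.
- The arm moves only by the shell command python3 -m pendant 'ROWS'. ROWS is JSON, a list of rows, each a list of 7 numbers: the shift along the world's x, y, z in m, then the turn, a rotation vector about the world's x, y, z in rad, then the opening, from -1 (shut) to 1 (fully open). A call has 1 to 8 rows; each row is the pose to reach, as a shift and turn from the pose commanded when the call began; what a row does not reach only later rows make up. A row lasts 1/10 s, in which the tool goes at most 50 mm and 8.59 degrees, less where a joint would pass 70% of its speed; a pose out of reach is approached as far as the arm can. A call with a gripper value outside its range is refused whole. The fingers move at their own pace and stop on an object; the grip force is fixed at half the most. Time passes only in rows, so rows that repeat a pose let the fingers close. It gives the time, the measured TCP pose, the force and the opening at its end, in the units of the state.
- ctrl.read_state(): the state, without advancing time (a new reading comes with each control period).
- ctrl.get_image(name): name is "scene" or "side" or "wrist"; returns the picture (480x640x3 uint8, blue, green, red); there is no depth.
- ctrl.get_calibration(name): a dict with "fx", "fy", "cx", "cy" (pixels), "dist_coeffs" ([k1, k2, p1, p2, k3] as OpenCV has them; the pictures are not rectified), "R" (3x3) and "t" (3): a world point X has camera coordinates R X + t. Camera axes: x right, y down, z forward; pixel columns grow to the right and rows downward; lengths in mm; the calibration is good to about 2 mm. A picture is of the moment at which its call begins: read the wrist's pose just before it. get_calibration takes no time and is no camera call; for the wrist camera it gives the pose at the moment of the call.
- ctrl.finish_job(): hands the job in, once; it reports no verdict.
The state is a dict: "clock": time; "qpos": joint angles; "qd": joint speeds; "tau": joint torques, N m; "eef_pos": TCP position; "tool_rot": TCP orientation; "force": force on the tool from outside, world axes, zero at the start; "torque": the same for the moment, N m; "width": finger opening in mm.
Only numpy, scipy, OpenCV 4.12 (cv2) and the standard library are available. Lean on these libraries where they do the work, as an engineer would, in place of code of your own. Each camera call takes 0.05 s, during which the arm holds its last target. There are 200 camera calls.

## Working session

There is one attempt and no reset: what is moved stays moved. The work goes in short steps, Python scripts to look and compute and a shell command to move; the robot and the scene stay as the last step left them, time stands still between calls to the robot, and variables do not carry over. Pictures are saved under pics/ and viewed, about 8 in all and at most 12, crops included, and the job is handed in when it is done.

```bash
ls; mkdir -p pics
cat > h.py <<'E'
import numpy as np, cv2
from cell import ctrl
from scipy.spatial.transform import Rotation as Ro
def snap(n,f):
    c=ctrl.get_calibration(n); im=ctrl.get_image(n); cv2.imwrite(f'pics/{f}.png',im)
    np.savez(f'pics/{f}.npz',**{k:np.array(v) for k,v in c.items()}); return im,c
def load(f): return cv2.imread(f'pics/{f}.png'), dict(np.load(f'pics/{f}.npz'))
def K(c): return np.array([[c['fx'],0,c['cx']],[0,c['fy'],c['cy']],[0,0,1]],float)
def ray(c,p):
    p=np.array(p,float).reshape(-1,1,2)
    u=cv2.undistortPoints(p,K(c),np.array(c['dist_coeffs'],float)).reshape(-1,2)
    R=np.array(c['R']);t=np.array(c['t']).ravel()
    d=np.c_[u,np.ones(len(u))]@R; return -R.T@t,d
def onz(c,p,z):
    o,d=ray(c,p); return o+d*((z-o[2])/d[:,2])[:,None]
def proj(c,X):
    return cv2.projectPoints(np.array(X,float).reshape(-1,1,3),cv2.Rodrigues(np.array(c['R'],float))[0],np.array(c['t'],float),K(c),np.array(c['dist_coeffs'],float))[0].reshape(-1,2)
def st():
    s=ctrl.read_state(); print({k:np.round(s[k],3).tolist() for k in('clock','eef_pos','tool_rot','force','torque','width')}); return s
E
python3 - <<'E'
from h import *
s=st()
for n in('scene','side'):
    im,c=snap(n,n+'0'); print(n,np.round(ray(c,[[320,240]]),2))
E
```

```text
pics
{'clock': 0.0, 'eef_pos': [186.147, 622.103, 230.379], 'tool_rot': [-3.14, 0.0, 2.851], 'force': [0.509, 0.254, -0.222], 'torque': [0.066, -0.055, -0.024], 'width': 85.247}Traceback (most recent call last):
  File "<stdin>", line 4, in <module>
    return _wrapfunc(a, 'round', decimals=decimals, out=out)
    return _wrapit(obj, method, *args, **kwds)
    conv = _array_converter(obj)
ValueError: setting an array element with a sequence. The requested array has an inhomogeneous shape after 1 dimensions. The detected shape was (2,) + inhomogeneous part.
```

View pics/scene0.png

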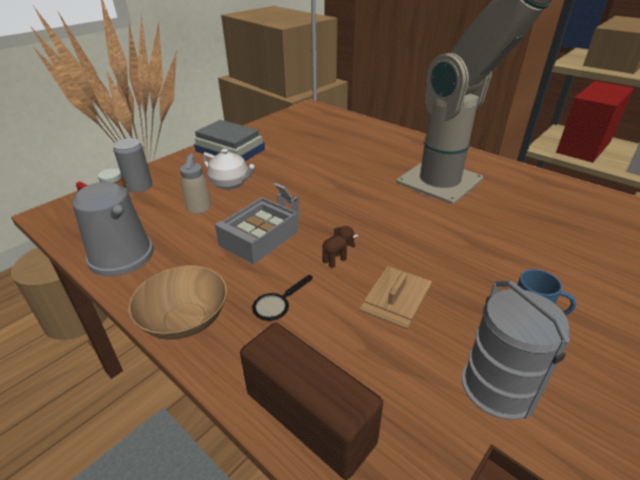

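The scene camera looks at the robot from the front. The lid is at about (397,296), the open box at about (258,228) with its catch up at (288,195), and the elephant between them at (338,245).

Run:
```python
from h import *
im,c=load('scene0')
im2,c2=snap('side','side0')
o,d=ray(c2,[[320,240]]);print(o,d)
print(onz(c,[[397,296],[258,228],[338,260]],0))
a=cv2.resize(im[180:340,210:450],(800,533),interpolation=cv2.INTER_CUBIC)
cv2.imwrite('pics/c0.png',a)
```

```text
[  283.57212613 -1282.64537171  1027.61958422] [[ 0.19148865  0.78396616 -0.5905684 ]]
[[ 5.39140723e+02  1.93111568e+02  0.00000000e+00]
 [ 5.68009320e+02 -2.48304216e+02  0.00000000e+00]
 [ 5.28818524e+02  9.42454678e+00 -1.13686838e-13]]
```

View pics/side0.png

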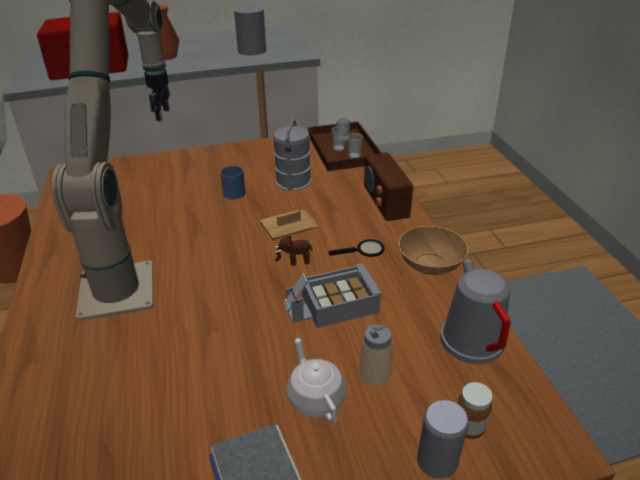

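View pics/c0.png

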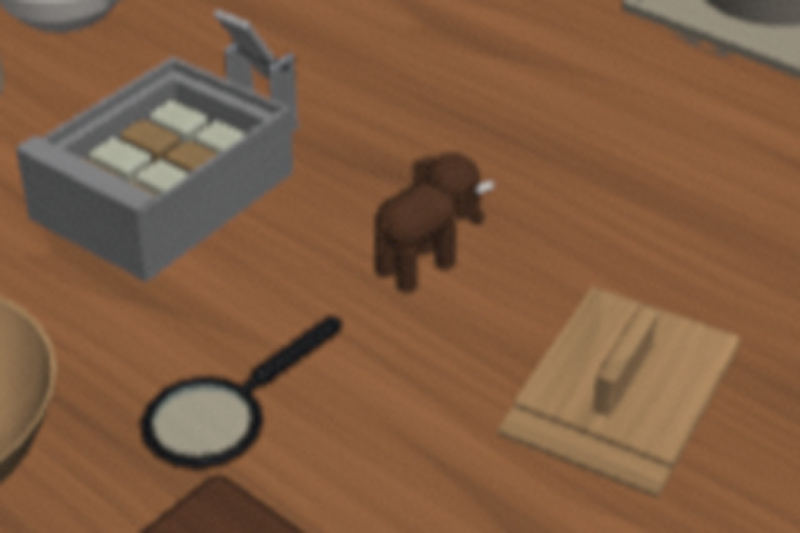

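Run:
```python
from h import *
im,c=load('scene0')
f=lambda P,z:onz(c,np.array(P)*.3+[210,180],z).round(0)
B=f([(590,288),(740,338)],10);T=f([(498,430),(660,487)],5)
print('lid',B.tolist(),T.tolist(),(B.mean(0)+T.mean(0))/2,'x dir yaw',np.arctan2(*(B.mean(0)-T.mean(0))[[1,0]]))
L=f([(20,147),(145,207)],70);C=f([(175,62),(293,106)],65)
print('box',L.tolist(),C.tolist(),(L.mean(0)+C.mean(0))/2,'yaw',np.arctan2(*(C.mean(0)-L.mean(0))[[1,0]]))
print('nose',f([(230,14)],120))
print('eleph',f([(420,280)],0))
print(ctrl.read_state()['qpos'])
cw=ctrl.get_calibration('wrist');o,d=ray(cw,[[320,240]]);print(o,d,cw['fx'])
```

```text
lid [[478.0, 123.0, 10.0], [454.0, 233.0, 10.0]] [[632.0, 155.0, 5.0], [604.0, 263.0, 5.0]] [542.  193.5   7.5] x dir yaw -2.9404044444152637
box [[688.0, -266.0, 70.0], [676.0, -136.0, 70.0]] [[521.0, -272.0, 65.0], [505.0, -151.0, 65.0]] [ 597.5  -206.25   67.5 ] yaw -3.0795422355462256
nose [[ 499. -223.  120.]]
eleph [[544.  16.  -0.]]
[-1.3458168   0.62923431  0.03845461  1.51827552 -0.0270273   0.99632434
 -0.02001254]
[123.03531002 641.6499302  372.85789457] [[ 0.24784773 -0.08356566 -0.96521846]] 354.7795871033353
```

Run:
```python
from h import *
im,c=load('scene0');_,c2=load('side0')
print(onz(c,[[505,400],[540,290]],0),onz(c2,[[293,185],[233,193]],0))
print('sugar,teapot',onz(c2,[[376,375],[316,405]],0))
```

```text
[[633.62710055 484.24286088   0.        ]
 [306.78869367 429.59637818   0.        ]] [[605.24311922 433.33970534   0.        ]
 [387.84294617 436.27929668   0.        ]]
sugar,teapot [[ 611.92631536 -473.70065772    0.        ]
 [ 454.89048208 -521.21725445    0.        ]]
```

```bash
python3 -m pendant '[[0.02,-0.04,0.03,0,0,0.1,1],[0.05,-0.08,0.05,0,0,0.2,1],[0.09,-0.12,0.07,0,0,0.3,1],[0.12,-0.16,0.08,0,0,0.4,1],[0.15,-0.2,0.08,0,0,0.49,1],[0.18,-0.24,0.08,0,0,0.49,1],[0.21,-0.28,0.08,0,0,0.49,1],[0.24,-0.32,0.08,0,0,0.49,1]]'
```

```text
clock: 0.9
eef_pos: [416.4, 315.1, 311.2]
tool_rot: [-3.142, -0.0, -2.942]
force: [0.9, -0.1, -0.8]
width: 85.3
```

```bash
python3 -m pendant '[[0.03,-0.03,-0.02,0,0,0,1],[0.06,-0.06,-0.05,0,0,0,1],[0.09,-0.09,-0.08,0,0,0,1],[0.125,-0.12,-0.11,0,0,0,1],[0.125,-0.12,-0.11,0,0,0,1],[0.125,-0.12,-0.11,0,0,0,1]]'
python3 - <<'E'
from h import *
st();snap('wrist','w1')
E
```

```text
clock: 1.5
eef_pos: [540.7, 195.0, 199.7]
tool_rot: [-3.14, -0.003, -2.946]
force: [-0.7, 0.3, 0.1]
width: 85.4
{'clock': 1.5, 'eef_pos': [540.705, 194.983, 199.698], 'tool_rot': [-3.14, -0.003, -2.946], 'force': [-0.652, 0.321, 0.108], 'torque': [0.029, 0.012, -0.017], 'width': 85.438}
```

View pics/w1.png

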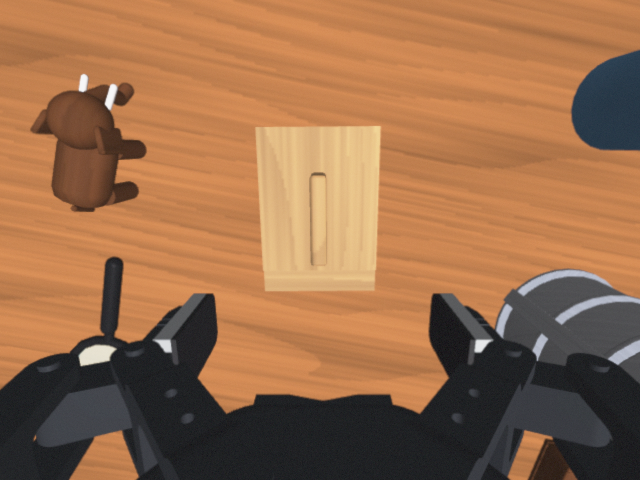

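The wrist view shows the lid upright. The blunt corners are (256,127) and (380,126), the tongue corners (265,291) and (375,290), and the rib top runs from (318,174) to (318,265).

Run:
```python
from h import *
im,c=load('w1')
B=onz(c,[(256,126),(380.5,125.5)],10);T=onz(c,[(265,291),(375,290.5)],4);G=onz(c,[(318,174),(318.5,266)],46)
print(np.round(B,1),np.round(T,1),np.round(G,1))
print(np.linalg.norm(B[0]-B[1]),np.linalg.norm((B-T).mean(0)),np.linalg.norm(G[0]-G[1]))
print('ctr',(B.mean(0)+T.mean(0))/2,G.mean(0),[np.arctan2(v[1],v[0]) for v in (B.mean(0)-T.mean(0),G[0]-G[1])])
e=T[1]-T[0];print(np.arctan2(*(B[1]-B[0])[[1,0]])-np.pi/2,np.arctan2(e[1],e[0])-np.pi/2)
```

```text
[[472.  120.9  10. ]
 [450.  229.8  10. ]] [[629.9 152.5   4. ]
 [607.4 263.1   4. ]] [[499.8 183.2  46. ]
 [578.2 198.9  46. ]]
111.04431602435841 161.08973616905442 79.98060706629325
ctr [539.79026658 191.58711869   7.        ] [538.9789191  191.06524606  46.        ] [np.float64(-2.9386336184868687), np.float64(-2.9439436860294865)]
0.19938629615981474 0.20090985721693855
```

```bash
python3 -m pendant '[[-0.0015,-0.004,-0.05,0,0,0,1],[-0.0015,-0.004,-0.1,0,0,0,1],[-0.0015,-0.004,-0.15,0,0,0,1],[-0.0015,-0.004,-0.182,0,0,0,1],[-0.0015,-0.004,-0.182,0,0,0,1],[-0.0015,-0.004,-0.182,0,0,0,-1],[-0.0015,-0.004,-0.182,0,0,0,-1],[-0.0015,-0.004,-0.182,0,0,0,-1]]'
python3 -m pendant '[[0,0,0,0,0,0,-1],[0,0,0,0,0,0,-1],[0,0,0,0,0,0,-1],[0,0,0,0,0,0,-1]]'
```

```text
clock: 2.35
eef_pos: [540.7, 194.1, 21.8]
tool_rot: [3.141, 0.004, -2.942]
force: [0.1, -0.1, -0.1]
width: 43.9
clock: 2.75
eef_pos: [540.0, 193.1, 20.6]
tool_rot: [3.141, 0.002, -2.943]
force: [-1.0, -0.7, 7.3]
width: 13.0
```

```bash
python3 -m pendant '[[0,0,0.02,0,0,0,-1],[0,0,0.06,0,0,0,-1],[0,0,0.11,0,0,0,-1],[0,0,0.16,0,0,0,-1],[0.02,-0.03,0.2,0,0,-0.05,-1],[0.04,-0.07,0.22,0,0,-0.1,-1],[0.06,-0.11,0.24,0,0,-0.14,-1],[0.08,-0.15,0.26,0,0,-0.14,-1]]'
python3 -m pendant '[[0,-0.04,0,0,0,0,-1],[0,-0.08,0,0,0,0,-1],[0,-0.1,0,0,0,0,-1],[0,-0.1,0,0,0,0,-1],[0,-0.1,0,0,0,0,-1]]'
python3 - <<'E'
from h import *
st();snap('wrist','w2')
E
```

```text
clock: 3.55
eef_pos: [619.0, 41.9, 280.3]
tool_rot: [3.142, 0.0, -3.083]
force: [0.6, 1.1, -1.3]
width: 12.9
clock: 4.05
eef_pos: [618.5, -56.2, 278.8]
tool_rot: [3.14, -0.001, -3.083]
force: [0.4, -0.9, -1.8]
width: 12.7
{'clock': 4.05, 'eef_pos': [618.471, -56.21, 278.773], 'tool_rot': [3.14, -0.001, -3.083], 'force': [0.398, -0.939, -1.834], 'torque': [0.041, 0.018, 0.011], 'width': 12.679}
```

View pics/w2.png

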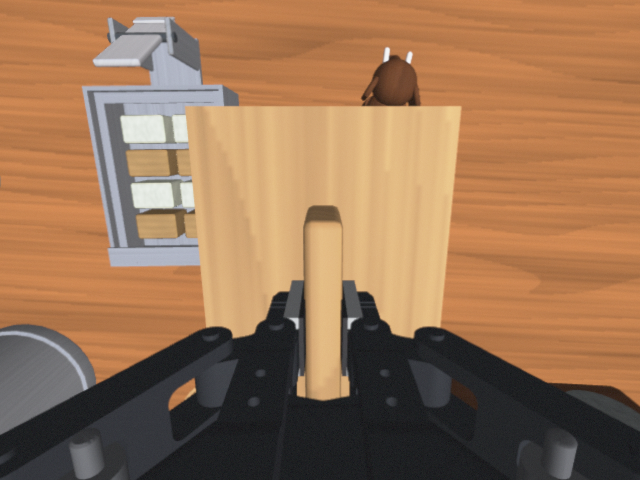

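The box is on the left. Its catch-end rim runs from (84,87) to (223,86), the left lip corner is near (110,266), the lip's inner edge is at row 248, and the catch is up at (140,45). The lid is held square, with blunt corners at (187,107) and (460,107).

Run:
```python
from h import *
im,c=load('w2')
C=onz(c,[(84,87.5),(223,86)],65);L=onz(c,[(110,266.5),(195,265)],70);Li=onz(c,[(109,248),(195,247)],70)
print(C.round(1),L.round(1),Li.round(1))
yaw=np.arctan2(*(C[0]-L[0])[[1,0]]);w=C[1]-C[0];w2=L[1]-L[0]
print('len',np.linalg.norm((C[0]-L[0])[:2]),'wid',np.linalg.norm(w),'yaws',yaw,np.arctan2(w[1],w[0])-np.pi/2-np.pi*0,np.arctan2(w2[1],w2[0])-np.pi/2)
# centre: mid of left edge + 65 along box y? box +y = (-sin,cos)
m=(C[0]+L[0])[:2]/2
for y in(yaw,-3.083,-3.06):
    by=np.array([-np.sin(y),np.cos(y)]);print('ctr from left',m-65*by if by[1]<0 else 0, m+65*by)
B=onz(c,[(187,107),(460,107)],268.8)
print('lid blunt',B.round(1),np.linalg.norm(B[0]-B[1]))
im2=cv2.resize(im[60:290,60:290],(800,800),interpolation=cv2.INTER_CUBIC)[0:800]
cv2.imwrite('pics/c2.png',cv2.resize(im2,(600,600)))
```

```text
[[ 515.4 -283.2   65. ]
 [ 506.2 -154.9   65. ]] [[ 688.8 -273.5   70. ]
 [ 682.1 -185.3   70. ]] [[ 668.6 -272.6   70. ]
 [ 662.5 -184.6   70. ]]
len 173.7175972132315 wid 128.68865299762012 yaws -3.08568461375171 0.07165093984052628 0.07599116655121385
ctr from left [ 598.45902873 -213.48389244] [ 605.7232882  -343.28077428]
ctr from left [ 598.28481478 -213.49387716] [ 605.89750215 -343.27078956]
ctr from left [ 596.7935186  -213.59857759] [ 607.38879833 -343.16608913]
lid blunt [[ 541.5 -115.1  268.8]
 [ 535.1   -5.2  268.8]] 110.12254289814769
```

View pics/c2.png

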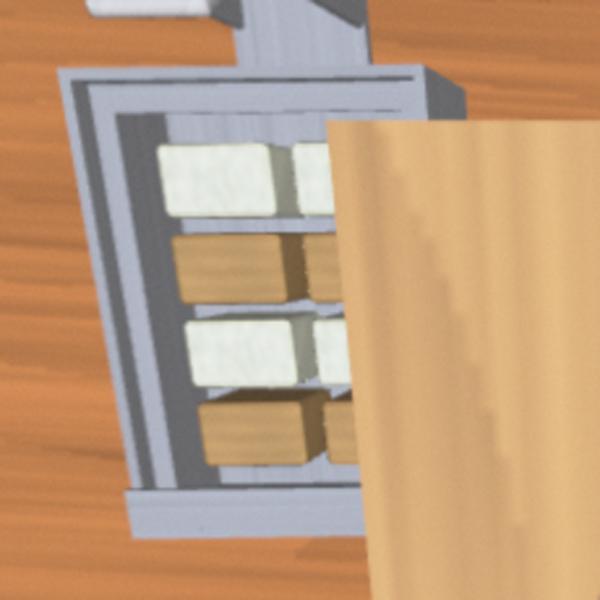

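```bash
cat > plan.py <<'E'
from h import *
YAW=-3.075; C=np.array([598.5,-214.,0])
ex=np.array([np.cos(YAW),np.sin(YAW),0]);ey=np.array([-np.sin(YAW),np.cos(YAW),0])
LZ=20.6; LX=0.
def tcp(th,xt,zt):   # tilt rad, tongue bottom corner box x,z -> TCP world mm
    a=np.array([np.cos(th),np.sin(th)]);n=np.array([-np.sin(th),np.cos(th)])
    p=np.array([xt,zt])+(80+LX)*a+LZ*n
    return C+ex*p[0]+np.array([0,0,p[1]])
def Rt(th): return Ro.from_rotvec(-th*ey)*Ro.from_euler('xyz',[np.pi,0,YAW])
def tip(s):  # inverse: measured state -> th, tongue corner, lateral
    R=Ro.from_euler('xyz',s['tool_rot']); z=R.as_matrix()
    q=np.array(s['eef_pos'])-(80+LX)*z[:,0]+LZ*z[:,2]-C
    return 'tilt %.3f yaw err %.3f tip x %.1f y %.1f z %.1f'%(np.arcsin(z[2,0]),np.arctan2(z[1,0],z[0,0])-YAW,q@ex,q@ey,q[2])
def d(s,th,xt,zt):
    r=(Rt(th)*Ro.from_euler('xyz',s['tool_rot']).inv()).as_rotvec()
    print(th,xt,zt,'->',np.round((tcp(th,xt,zt)-s['eef_pos'])/1000,4).tolist(),np.round(r,3).tolist())
E
python3 - <<'E'
from plan import *
s=ctrl.read_state();print(tip(s))
for w in((.454,-61,170),(.454,-61,100),(.454,-61,57)):d(s,*w)
_,c=load('w2')
for z in(118,124,128):
  n=onz(c,[(97,64),(150,66)],z)-C;print(z,(n@ex).round(1),(n@ey).round(1))
E
```

```text
tilt 0.001 yaw err -0.006 tip x -110.7 y -156.9 z 258.2
0.454 -61 170 -> [-0.022, -0.1592, -0.0552] [-0.03, 0.452, 0.006]
0.454 -61 100 -> [-0.022, -0.1592, -0.1252] [-0.03, 0.452, 0.006]
0.454 -61 57 -> [-0.022, -0.1592, -0.1682] [-0.03, 0.452, 0.006]
118 [96.6 95.1] [ 17.6 -23.2]
124 [95.4 93.9] [ 14.1 -25.9]
128 [94.6 93.1] [ 11.8 -27.6]
```

```bash
python3 -m pendant '[[0,-0.035,0,-0.005,0.08,0,-1],[-0.005,-0.07,0,-0.01,0.18,0,-1],[-0.01,-0.1,-0.01,-0.015,0.27,0.006,-1],[-0.015,-0.13,-0.02,-0.02,0.36,0.006,-1],[-0.022,-0.159,-0.035,-0.03,0.452,0.006,-1],[-0.022,-0.159,-0.055,-0.03,0.452,0.006,-1],[-0.022,-0.159,-0.07,-0.03,0.452,0.006,-1],[-0.022,-0.159,-0.07,-0.03,0.452,0.006,-1]]'
python3 - <<'E'
from plan import *
s=st();print(tip(s))
for w in((.454,-61,100),(.454,-61,70),(.454,-61,57),(.454,-74,56.5)):d(s,*w)
snap('side','s3');im=cv2.imread('pics/s3.png')[200:350,240:440];cv2.imwrite('pics/c3.png',cv2.resize(im,(800,600),interpolation=cv2.INTER_CUBIC))
E
```

```text
clock: 4.9
eef_pos: [596.5, -212.6, 206.7]
tool_rot: [3.139, -0.456, -3.072]
force: [-0.2, -0.2, -1.8]
width: 12.6
{'clock': 4.9, 'eef_pos': [596.469, -212.638, 206.664], 'tool_rot': [3.139, -0.456, -3.072], 'force': [-0.209, -0.226, -1.834], 'torque': [0.029, -0.653, -0.032], 'width': 12.61}
tilt 0.456 yaw err 0.003 tip x -60.8 y -1.7 z 152.9
0.454 -61 100 -> [0.0002, -0.0015, -0.0531] [-0.002, -0.002, -0.002]
0.454 -61 70 -> [0.0002, -0.0015, -0.0831] [-0.002, -0.002, -0.002]
0.454 -61 57 -> [0.0002, -0.0015, -0.0961] [-0.002, -0.002, -0.002]
0.454 -74 56.5 -> [0.0131, -0.0006, -0.0966] [-0.002, -0.002, -0.002]
```

View pics/c3.png

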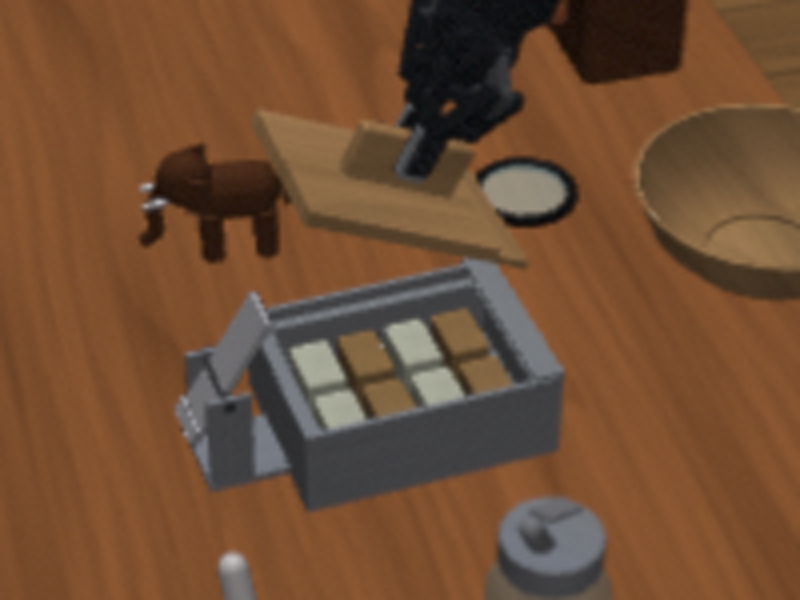

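The lid hangs tilted above the box, tongue low and away from the robot, with its near tongue corner at crop (525,264). The box corners are at crop (562,374) and (310,435). I'll check these against the model.

Run:
```python
from plan import *
_,c=load('s3')
W=lambda x,y,z:C+ex*x+ey*y+[0,0,z]
P=(proj(c,[W(-87.5,65,70),W(87.5,65,65),W(-87.5,-65,70),W(87.5,-65,65)])-[240,200])*4
print('pred box',P.round(0).tolist(),'obs (562,374),(310,435),(497,262)')
z=Ro.from_euler('xyz',[3.139,-.456,-3.072]).as_matrix();p=np.array([596.47,-212.64,206.66])
L=lambda x,y,h:p+z[:,0]*x-z[:,1]*y*-1*1.0-z[:,2]*(h-LZ)
print('pred lid',((proj(c,[L(-80,56,0),L(-80,-56,0),L(80,56,0),L(80,-56,10)])-[240,200])*4).round(0).tolist(),'obs (525,266); blunt near bottom (312,226), far top (257,112)')
# implied box corners
for q,h in(((562,374),70),((310,435),65),((497,262),70)):
  v=onz(c,np.array(q)/4+[240,200],h)[0]-C;print(v@ex,v@ey)
```

```text
pred box [[564.0, 369.0], [306.0, 435.0], [490.0, 250.0], [247.0, 308.0]] obs (562,374),(310,435),(497,262)
pred lid [[461.0, 166.0], [525.0, 267.0], [249.0, 120.0], [311.0, 210.0]] obs (525,266); blunt near bottom (312,226), far top (257,112)
-84.02864145971681 69.27415810940498
85.02944037623351 66.20310734081002
-86.93252345782783 -50.927141963769884
```

```bash
sed -i 's/-214\./-215./' plan.py; python3 -m pendant '[[0,-0.002,-0.025,0,0,0,-1],[0,-0.002,-0.05,0,0,0,-1],[0,-0.002,-0.07,0,0,0,-1],[0,-0.002,-0.085,0,0,0,-1],[0,-0.002,-0.095,0,0,0,-1],[0,-0.002,-0.095,0,0,0,-1],[0,-0.002,-0.095,0,0,0,-1]]'
python3 - <<'E'
from plan import *
s=st();print(tip(s))
for w in((.454,-61,57),(.454,-74,56.5),(.4,-76,56.2),(.3,-78,56),(.2,-80,55.5),(.1,-80,55),(.05,-80,55),(0,-80,55)):d(s,*w)
E
```

```text
clock: 5.65
eef_pos: [597.5, -217.6, 115.1]
tool_rot: [-3.139, -0.452, -3.077]
force: [0.3, -0.3, -2.0]
width: 13.0
{'clock': 5.65, 'eef_pos': [597.516, -217.611, 115.05], 'tool_rot': [-3.139, -0.452, -3.077], 'force': [0.27, -0.297, -1.978], 'torque': [0.036, -0.731, 0.055], 'width': 13.024}
tilt 0.452 yaw err -0.002 tip x -61.8 y 2.7 z 61.6
0.454 -61 57 -> [-0.0009, 0.0025, -0.0045] [0.002, 0.002, 0.001]
0.454 -74 56.5 -> [0.0121, 0.0034, -0.005] [0.002, 0.002, 0.001]
0.4 -76 56.2 -> [0.0113, 0.0033, -0.0087] [0.006, -0.051, 0.001]
0.3 -78 56 -> [0.0086, 0.0031, -0.0157] [0.012, -0.151, 0.001]
0.2 -80 55.5 -> [0.0067, 0.003, -0.0235] [0.019, -0.251, 0.001]
0.1 -80 55 -> [0.0034, 0.0028, -0.0316] [0.026, -0.351, 0.001]
0.05 -80 55 -> [0.0021, 0.0027, -0.0355] [0.029, -0.401, 0.001]
0 -80 55 -> [0.001, 0.0026, -0.0395] [0.032, -0.451, 0.001]
```

```bash
python3 -m pendant '[[0,0.002,-0.004,0,0,0,-1],[0,0.002,-0.004,0,0,0,-1],[0,0.002,-0.004,0,0,0,-1],[0,0.002,-0.004,0,0,0,-1]]'
python3 - <<'E'
from plan import *
s=st();print(tip(s));print(s['qpos'])
for w in((.454,-61,57),(.454,-74,56.5)):d(s,*w)
E
```

```text
clock: 6.05
eef_pos: [597.1, -215.7, 110.4]
tool_rot: [-3.139, -0.453, -3.077]
force: [0.3, 0.9, -1.6]
width: 12.9
{'clock': 6.05, 'eef_pos': [597.078, -215.69, 110.362], 'tool_rot': [-3.139, -0.453, -3.077], 'force': [0.275, 0.899, -1.621], 'torque': [0.007, -0.739, 0.008], 'width': 12.932}
tilt 0.453 yaw err -0.002 tip x -61.5 y 0.8 z 56.9
[0.18488554 0.98568699 0.10024205 1.20774003 0.05903995 1.38111178
 1.87080524]
0.454 -61 57 -> [-0.0004, 0.0006, 0.0002] [0.002, 0.002, 0.001]
0.454 -74 56.5 -> [0.0125, 0.0014, -0.0003] [0.002, 0.002, 0.001]
```

```bash
python3 -m pendant '[[0.004,0.0005,0,0,0,0,-1],[0.008,0.001,0,0,0,0,-1],[0.0125,0.001,0,0,0,0,-1],[0.0125,0.001,0,0,0,0,-1],[0.0125,0.001,0,0,0,0,-1]]'
python3 - <<'E'
from plan import *
s=st();print(tip(s))
for w in((.4,-76,56.2),(.3,-78,56),(.2,-79.5,55.7),(.1,-80,55.5),(.05,-80,55),(0,-80,55)):d(s,*w)
E
```

```text
clock: 6.55
eef_pos: [609.5, -214.5, 109.9]
tool_rot: [-3.14, -0.453, -3.077]
force: [-0.3, 1.2, -2.0]
width: 12.7
{'clock': 6.55, 'eef_pos': [609.492, -214.536, 109.875], 'tool_rot': [-3.14, -0.453, -3.077], 'force': [-0.27, 1.195, -1.96], 'torque': [0.052, -0.649, 0.057], 'width': 12.722}
tilt 0.453 yaw err -0.002 tip x -73.9 y 0.4 z 56.3
0.4 -76 56.2 -> [-0.0007, 0.0002, -0.0035] [0.005, -0.053, 0.001]
0.3 -78 56 -> [-0.0033, 0.0, -0.0106] [0.012, -0.153, 0.001]
0.2 -79.5 55.7 -> [-0.0058, -0.0001, -0.0181] [0.018, -0.253, 0.001]
0.1 -80 55.5 -> [-0.0085, -0.0003, -0.0259] [0.025, -0.352, 0.001]
0.05 -80 55 -> [-0.0099, -0.0004, -0.0303] [0.028, -0.402, 0.001]
0 -80 55 -> [-0.011, -0.0005, -0.0343] [0.032, -0.452, 0.001]
```

```bash
python3 -m pendant '[[-0.0007,0,-0.0035,0.005,-0.053,0,-1],[-0.002,0,-0.007,0.008,-0.103,0,-1],[-0.0033,0,-0.0105,0.012,-0.153,0.001,-1],[-0.0045,0,-0.0143,0.015,-0.203,0.001,-1],[-0.0058,0,-0.018,0.018,-0.253,0.001,-1],[-0.0058,0,-0.018,0.018,-0.253,0.001,-1],[-0.0058,0,-0.018,0.018,-0.253,0.001,-1]]'
python3 - <<'E'
from plan import *
s=st();print(tip(s))
for w in((.1,-80,55.5),(.05,-80,55),(0,-80,55)):d(s,*w)
snap('side','s4');im=cv2.imread('pics/s4.png')[200:350,240:440];cv2.imwrite('pics/c4.png',cv2.resize(im,(800,600),interpolation=cv2.INTER_CUBIC))
E
```

```text
clock: 7.25
eef_pos: [603.6, -214.8, 92.5]
tool_rot: [-3.141, -0.2, -3.076]
force: [-0.1, 0.8, -2.1]
width: 13.1
{'clock': 7.25, 'eef_pos': [603.588, -214.783, 92.48], 'tool_rot': [-3.141, -0.2, -3.076], 'force': [-0.06, 0.837, -2.061], 'torque': [0.016, -0.375, -0.007], 'width': 13.122}
tilt 0.200 yaw err -0.001 tip x -79.4 y 0.2 z 56.4
0.1 -80 55.5 -> [-0.0026, -0.0001, -0.0085] [0.007, -0.1, 0.001]
0.05 -80 55 -> [-0.004, -0.0001, -0.0129] [0.011, -0.15, 0.001]
0 -80 55 -> [-0.0051, -0.0002, -0.0169] [0.014, -0.2, 0.001]
```

View pics/c4.png

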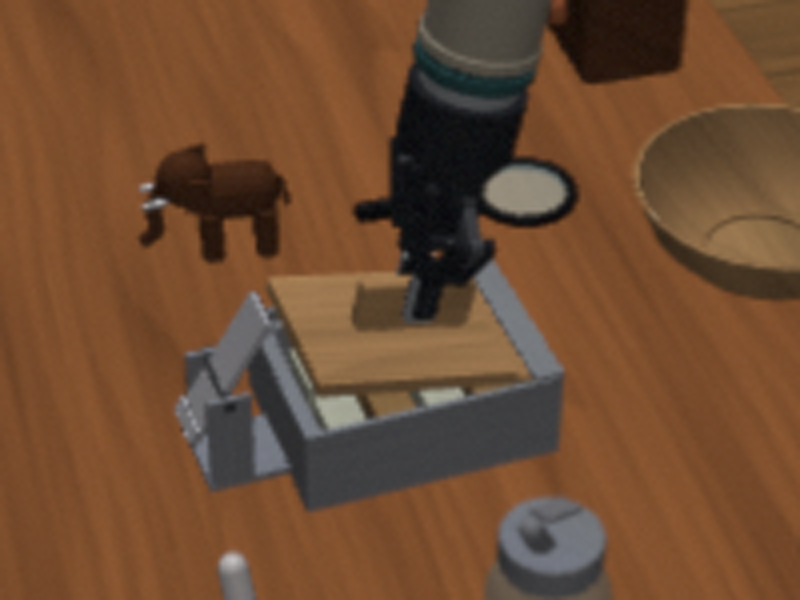

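The tongue is tucked under the lip, with the blunt end still raised and nothing fouling. I'll lower the rest slowly.

```bash
python3 -m pendant '[[-0.0013,0,-0.0042,0.004,-0.05,0,-1],[-0.0026,0,-0.0085,0.007,-0.1,0,-1],[-0.0034,0,-0.0105,0.009,-0.125,0,-1],[-0.004,0,-0.0127,0.011,-0.15,0,-1],[-0.0046,0,-0.0147,0.0125,-0.175,0,-1],[-0.0051,0,-0.0165,0.014,-0.2,0.001,-1],[-0.0051,0,-0.0165,0.014,-0.2,0.001,-1],[-0.0051,0,-0.0165,0.014,-0.2,0.001,-1]]'
python3 - <<'E'
from plan import *
s=st();print(tip(s))
E
```

```text
clock: 8.1
eef_pos: [598.9, -214.7, 75.7]
tool_rot: [-3.142, 0.0, -3.074]
force: [-0.4, -0.4, -0.2]
width: 13.1
{'clock': 8.1, 'eef_pos': [598.885, -214.746, 75.688], 'tool_rot': [-3.142, 0.0, -3.074], 'force': [-0.435, -0.429, -0.207], 'torque': [-0.041, 0.115, 0.035], 'width': 13.125}
tilt -0.000 yaw err 0.001 tip x -80.4 y -0.3 z 55.1
```

```bash
python3 -m pendant '[[0,0,-0.001,0,0,0,-1],[0,0,-0.0015,0,0,0,-1],[0,0,-0.0015,0,0,0,-1]]'
python3 -m pendant '[[0,0,0,0,0,0,-0.4],[0,0,0,0,0,0,-0.2],[0,0,0,0,0,0,-0.2],[0,0,0,0,0,0,-0.2],[0,0,0.03,0,0,0,-0.2],[0,0,0.08,0,0,0,-0.2],[0,0,0.13,0,0,0,-0.2],[0,0,0.16,0,0,0,-1]]'
python3 - <<'E'
from plan import *
st();snap('wrist','w5')
E
```

```text
clock: 8.4
eef_pos: [598.9, -214.7, 75.6]
tool_rot: [-3.141, 0.001, -3.074]
force: [-3.9, 0.2, 10.4]
width: 13.2
clock: 9.2
eef_pos: [600.0, -215.1, 238.1]
tool_rot: [-3.14, 0.006, -3.074]
force: [0.8, -0.1, -0.4]
width: 20.9
{'clock': 9.2, 'eef_pos': [600.006, -215.094, 238.132], 'tool_rot': [-3.14, 0.006, -3.074], 'force': [0.803, -0.073, -0.423], 'torque': [-0.006, -0.035, 0.027], 'width': 20.901}
```

View pics/w5.png

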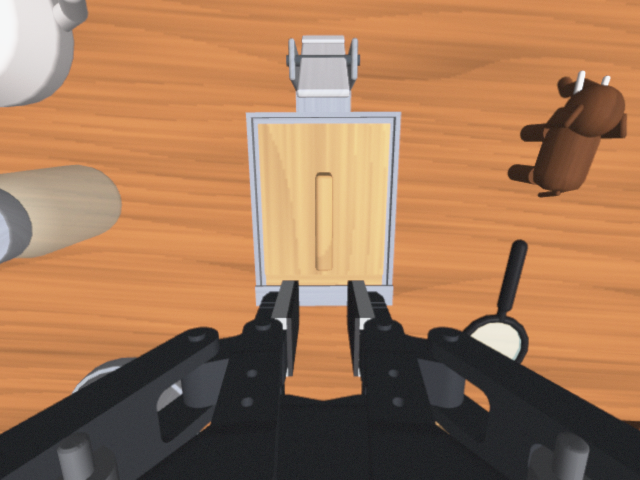

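The lid looks flat and centred, with the rim visible evenly all round. The catch is still open, with its nose edge at about (323,95). I'll measure the fit and plan the press.

```bash
cat >> plan.py <<'E'
def cat(s,ph,r=50,off=0):
    K=np.array([125.5-r*np.cos(ph)+3*np.sin(ph)+11,71+r*np.sin(ph)+3*np.cos(ph)])+off
    p=C+ex*K[0]+[0,0,K[1]]
    print(ph,off,'->',np.round((p-s['eef_pos'])/1000,4).tolist())
E
python3 - <<'E'
from plan import *
_,c=load('w5');s=ctrl.read_state();print(s['tool_rot'])
b=lambda p,z:np.round(np.c_[(onz(c,p,z)-C)@ex,(onz(c,p,z)-C)@ey],1).tolist()
print('rim',b([(247,113),(401,112)],65),'lip',b([(256,305),(393,305)],70))
print('rib',b([(324,173.5),(324.5,270)],101),'lid blunt corners',b([(258,124),(393,123)],65))
print('nose',b([(296,96),(351,96)],124),b([(296,96),(351,96)],118))
for a in((1.1,50,[10,25]),(1.1,50,[4,0]),(1.0,),(.85,),(.7,),(.55,),(.4,),(.25,),(.1,),(0,),(0,50,[0,-2])):cat(s,*a)
E
```

```text
[-3.13721204  0.01237916 -3.07438538]
rim [[88.3, 63.6], [89.1, -65.4]] lip [[-85.2, 63.7], [-85.0, -67.1]]
rib [[41.4, -1.0], [-38.1, -1.5]] lid blunt corners [[79.5, 54.8], [80.4, -59.2]]
nose [[94.8, 18.0], [94.8, -19.0]] [[95.5, 18.4], [95.5, -19.4]]
1.1 [10, 25] -> [-0.1299, -0.0075, -0.1005]
1.1 [4, 0] -> [-0.1239, -0.0071, -0.1255]
1.0 0 -> [-0.1155, -0.0066, -0.1278]
0.85 0 -> [-0.1092, -0.0062, -0.1319]
0.7 0 -> [-0.1037, -0.0058, -0.1369]
0.55 0 -> [-0.0989, -0.0055, -0.1428]
0.4 0 -> [-0.0951, -0.0052, -0.1492]
0.25 0 -> [-0.0923, -0.005, -0.1562]
0.1 0 -> [-0.0906, -0.0049, -0.1635]
0 0 -> [-0.09, -0.0049, -0.1684]
0 [0, -2] -> [-0.09, -0.0049, -0.1704]
```

```bash
python3 -m pendant '[[-0.05,-0.003,-0.01,0,0,0,-1],[-0.1,-0.005,-0.02,0,0,0,-1],[-0.135,-0.006,-0.04,0,0,0,-1],[-0.135,-0.006,-0.075,0,0,0,-1],[-0.135,-0.006,-0.095,0,0,0,-1],[-0.135,-0.006,-0.095,0,0,0,-1],[-0.135,-0.006,-0.095,0,0,0,-1],[-0.135,-0.006,-0.095,0,0,0,-1]]'
python3 - <<'E'
from plan import *
C+=ex*1.5-ey
s=st()
for a in((1.1,50,[4,0]),(1.0,),(.85,),(.7,),(.55,),(.4,),(.25,),(.1,),(0,),(0,50,[0,-2])):cat(s,*a)
E
```

```text
clock: 10.05
eef_pos: [464.6, -220.9, 140.0]
tool_rot: [-3.141, 0.003, -3.074]
force: [-0.0, -0.4, 0.7]
width: 0.0
{'clock': 10.05, 'eef_pos': [464.586, -220.905, 140.047], 'tool_rot': [-3.141, 0.003, -3.074], 'force': [-0.035, -0.44, 0.681], 'torque': [0.017, -0.001, -0.019], 'width': 0.05}
1.1 [4, 0] -> [0.0121, -0.0012, -0.0231]
1.0 0 -> [0.0206, -0.0007, -0.0254]
0.85 0 -> [0.0268, -0.0002, -0.0295]
0.7 0 -> [0.0324, 0.0001, -0.0345]
0.55 0 -> [0.0371, 0.0005, -0.0404]
0.4 0 -> [0.0409, 0.0007, -0.0468]
0.25 0 -> [0.0438, 0.0009, -0.0538]
0.1 0 -> [0.0455, 0.001, -0.0611]
0 0 -> [0.046, 0.001, -0.066]
0 [0, -2] -> [0.046, 0.001, -0.068]
```

```bash
python3 -m pendant '[[0.006,-0.001,-0.015,0,0,0,-1],[0.012,-0.001,-0.023,0,0,0,-1],[0.0165,-0.001,-0.024,0,0,0,-1],[0.0206,-0.001,-0.0255,0,0,0,-1],[0.0237,0,-0.0275,0,0,0,-1],[0.0268,0,-0.0295,0,0,0,-1],[0.0296,0,-0.032,0,0,0,-1],[0.0324,0,-0.0345,0,0,0,-1]]'
python3 -m pendant '[[0.0024,0,-0.003,0,0,0,-1],[0.0047,0,-0.006,0,0,0,-1],[0.0066,0.0005,-0.009,0,0,0,-1],[0.0085,0.001,-0.0123,0,0,0,-1],[0.01,0.001,-0.0158,0,0,0,-1],[0.0114,0.001,-0.0193,0,0,0,-1],[0.0123,0.001,-0.023,0,0,0,-1],[0.0131,0.001,-0.0266,0,0,0,-1]]'
python3 -m pendant '[[0.0005,0,-0.003,0,0,0,-1],[0.0005,0,-0.005,0,0,0,-1],[0.0005,0,-0.006,0,0,0,-1],[0.0005,0,-0.007,0,0,0,-1],[0.0005,0,-0.007,0,0,0,-1]]'
```

```text
clock: 10.85
eef_pos: [496.3, -220.4, 104.6]
tool_rot: [3.141, 0.001, -3.074]
force: [-0.8, 0.7, 2.3]
width: -0.0
clock: 11.65
eef_pos: [509.3, -219.7, 77.7]
tool_rot: [-3.142, 0.001, -3.074]
force: [0.4, -0.6, 1.7]
width: -0.1
clock: 12.15
eef_pos: [509.7, -219.7, 73.5]
tool_rot: [-3.141, 0.002, -3.074]
force: [-3.5, 1.8, 24.1]
width: -0.3
```

```bash
python3 -m pendant '[[0,0,0.01,0,0,0,-1],[0,0,0.04,0,0,0,-1],[0,0,0.09,0,0,0,-1],[0,0,0.14,0,0,0,-1],[0.02,0,0.17,0,0,0,-1],[0.04,0,0.17,0,0,0,-1],[0.04,0,0.17,0,0,0,-1],[0.04,0,0.17,0,0,0,-1]]'
python3 - <<'E'
from plan import *
st();im,c=snap('wrist','w6');snap('side','s6')
b=cv2.imread('pics/s6.png')[230:350,260:420]
o=np.zeros((600,800,3),np.uint8);o[:300,:400]=cv2.resize(im,(400,300));o[:300,400:]=cv2.resize(b,(400,300),interpolation=cv2.INTER_CUBIC)
o[300:,:400]=cv2.resize(im[40:280,160:480],(400,300));cv2.imwrite('pics/c6.png',o)
E
```

```text
clock: 12.95
eef_pos: [548.3, -219.1, 240.0]
tool_rot: [3.14, -0.002, -3.074]
force: [-0.9, -0.2, -0.3]
width: 0.1
{'clock': 12.95, 'eef_pos': [548.322, -219.09, 240.007], 'tool_rot': [3.14, -0.002, -3.074], 'force': [-0.933, -0.157, -0.297], 'torque': [0.03, 0.069, -0.01], 'width': 0.096}
```

View pics/c6.png

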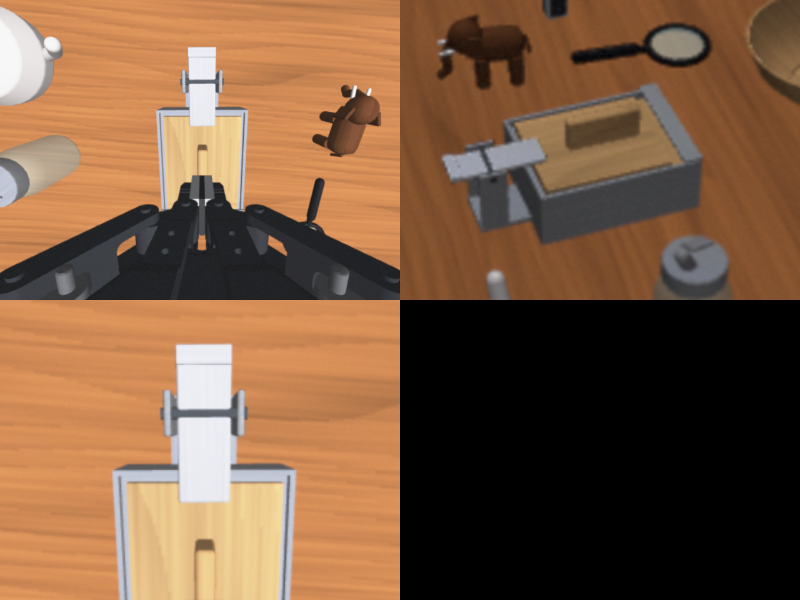

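The catch lies level over the seated lid, the bystanders look unmoved and the gripper is clear. I'll hand the job in.

```bash
python3 -m pendant '[[0,0,0.02,0,0,0,-1],[0,0,0.02,0,0,0,-1],[0,0,0.02,0,0,0,-1]]'; python3 -c "
from cell import ctrl
print(ctrl.finish_job())"
```

```text
clock: 13.35
eef_pos: [548.8, -219.7, 260.6]
tool_rot: [3.141, 0.0, -3.075]
force: [-0.7, -0.7, 0.3]
width: 0.1
the job is handed in; nothing more can be done
None
```

The lid is home in the tea box and the catch is shut over it. I handed the job in at 13.35 s of the 54 s allowed; no verdict was reported.

I gripped the lid by its rib and tilted it 26° with the tongue end low. I slid the tongue under the far lip and lowered the blunt end under control at about 0.5 rad/s. After releasing the lid, I pressed the catch nose down along its arc with closed fingers and withdrew.

**Lid:** With the catch still open, the rib measured within about 1 mm of the box centre in both directions. The lid looked flat inside an even rim.

**Catch:** It met its stop at 24 N with the fingertips at z 73.5 mm, against 74 mm expected. The last two views show it level over the lid.

**Surroundings:** The elephant, teapot, sugar dispenser and magnifier looked unmoved in the final views. I did not re-measure their positions, and the tiffin and mug were out of those views, though the arm stayed clear of them. The gripper was clear of everything at hand-in, with the force near zero.

**Disagreement:** The first scene-camera estimate of the box's y position was 7–8 mm off the close wrist view. I used the wrist view. The side view suggested another 1–4 mm, so I shifted the target 1 mm that way. The final look put the true centre about 2 mm from the one I used, which is within the lid's play.

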